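Put the shower things back on the soap mat

ROBOT

A 6-joint arm with a two-finger parallel gripper is mounted at the origin on the work surface. World frame = base frame: x ahead of the robot, y to its left, z up, the work surface at z = 0. Lengths are in mm, angles in degrees, forces in N, time in s.
With the tool pointing down it reaches from about 350 to 850 mm from the base axis. Payload 8.1 kg.
Tool frame: the origin (TCP) lies midway between the tips of the shut fingers; the grasp point (between the pads) lies 19 mm behind it; z points along the fingers, y is the line along which they close (so a half turn about z gives the same grasp; the last joint's range is limited). The gripper opens to 85 mm and grips with 20 to 120 N. Pads are 22 mm wide; open, the fingers measure 114 mm over their backs; the gripper's body (76 mm by 85 mm) begins 54 mm behind the grasp point. The pads swing forward as they close: fully open they stand 13 mm farther back than shut.
Start: joints at [62.888, 7.471, 85.268, -0, 87.261, -4.893], TCP at [226.871, 555.459, 205.592] pointing down, gripper open.
Joint ranges: [-169.43, 169.43], [-51.17, 129.36], [1.28, 143.12], [-76.62, 256.62], [0, 156.53], [-152.29, 152.29]. Speed limits (degrees/s): [136.94, 136.94, 159.86, 180, 180, 180].

INTERFACE

Orientations are given as [roll, pitch, yaw] about the fixed x, y, z axes, in that order (R = Rz(yaw) Ry(pitch) Rx(roll)).
In Python, from bench import r gives the robot as it stands.
- The arm moves only by the tool step_arm, never from a script. Its arguments are lists of equal length, an entry for each row: "delta_pos": the shift along the world's x, y, z in units of 200 mm (1.0 is 200 mm), a list of three; "spin": the turn about the world's z in units of 180 degrees (1.0 is 180 degrees). In form: {"delta_pos": [[dx, dy, dz], ...], "spin": [spin, ...]}. A call has 1 to 8 rows; each row shifts and turns the commanded pose from where the row before left it; what a row does not reach is not made up. A row lasts 1/8 s, in which the tool goes at most 62.5 mm and 10.7 degrees, less where a joint would pass 70% of its speed; a pose out of reach is approached as far as the arm can. A call with a number of a shift or a turn outside -1 to 1 is refused whole. A call with a gripper value outside its range is refused whole. "gripper" is the opening, from -1 (shut) to 1 (fully open), set as the call begins (left out, the last holds). The fingers move at their own pace and stop on an object; "squeeze" is the grip in N (left out, the last holds). Time passes only in rows, so rows that do not move let the fingers close. It gives the time, the measured TCP pose, the force, the opening and the grip force at its end, in the units of the state.
- r.sense(): the state, without advancing time (a new reading comes with each control period).
- r.snapshot(name): name is "scene" or "top" or "wrist"; returns a dict with "pixels" (480x640x3 uint8, blue, green, red), "fx", "fy", "cx", "cy" (pixels), "camera_from_world" (4x4, takes a point from world to camera coordinates). Camera axes: x right, y up, looking along -z (the intrinsics and any distortion apply to the point x, -y, -z); pixel columns grow to the right and rows downward; lengths in mm; the calibration is good to about 2 mm. A picture is of the moment at which its call begins. There is no depth.
- r.hand_in(): hands the job in; it is judged then, once.
The state is a dict: "time": time; "joint_pos": joint angles; "qd": joint speeds; "joint_efforts": joint torques, N m; "tool_pos": TCP position; "tcp_rot": TCP orientation; "ft_force": force on the tool from outside, world axes, zero at the start; "wrist_torque": the same for the moment, N m; "finger_gap": finger opening in mm; "grip_force": force on a finger pad.
Only numpy, scipy, OpenCV 4.12 (cv2) and the standard library are available. Lean on these libraries where they do the work, as an engineer would, in place of code of your own. Each camera call takes 0.05 s, during which the arm holds its last target. There are 200 camera calls.

TASK

Put the washed things from the teak board back on the soap mat: the new (larger) soap bar centred on the middle ribbed pad with the worn, thinner bar on top of it, centred and lying the same way; the nail brush, bristles down, centred on the end pad on the side where the squeeze bottle stands, and the pumice stone centred on the pad at the other end, so that the bar is between them. Lay the steel tube in the groove behind the bar, at the middle of the groove's length. Bar, brush and stone lie flat, lengthwise along the ribs of their pads; leave the bottle, tumbler, jar and comb where they are, and let go of everything.

Things in the scene. Friction and masses are not known exactly. Their poses are not given: they have to be found in the camera images.
- bar: New soap bar: the larger of the two white blocks, 80 x 50 x 26 mm with rounded edges. Origin: centre of its underside; x along its 80 mm length, z up. At the start it lies flat on the teak board (top 15 mm above the ledge).
- sliver: Worn soap bar: the smaller and thinner white block, 60 x 36 x 14 mm. Origin: centre of its underside; x along its 60 mm length, z up. At the start it lies flat on the teak board (top 15 mm above the ledge).
- pumice: Pumice stone: rough grey pitted block, 80 x 46 x 30 mm, well rounded edges. Origin: centre of its underside; x along its 80 mm length, z up. At the start it lies flat on the teak board (top 15 mm above the ledge).
- brush: Nail brush: grey plastic back 90 x 40 x 16 mm with two dark lines on its top, over a white field of stiff bristles 80 x 34 mm; 34 mm high in all, bristles down. Origin: centre of the bristles' underside; x along its length, z up. At the start it stands bristles down on the teak board (top 15 mm above the ledge).
- tube: Steel travel tube lying on its side: 100 mm long, 28 mm diameter, with a darker hexagonal twist cap (28 mm across flats, 22 mm long) at its +x end that keeps it from rolling. Origin: on its axis at mid-length, 14 mm above what it lies on; x along the axis towards the cap. At the start it lies flat on the teak board (top 15 mm above the ledge).
- mat: Fixed silicone soap mat, 230 (x) x 300 (y) x 8 mm. Origin: centre of its underside; x away from the robot, y left (yaw to 0.2 rad). Three dark pads 92 x 64 mm, ribs along x, tops at z = 11 mm, centred at x = -40, y = +100, 0, -100 mm. Behind them a groove along y, centred at x = 75, y = 0, between two ribs 120 mm long, 5 wide, 4 high, 24 apart inside; its floor is the slab top, z = 8 mm.
- bottle: Closed squeeze bottle, white with a black cap, upright on the ledge behind the mat (beyond its far edge), to one side, left or right; 54 mm diameter, 120 mm high. Origin: centre of its underside. It shows which end pad the brush goes on. Stays where it is.
- tumbler: Empty grey plastic tumbler, upright on the ledge behind the other side of the mat; rim 70 mm diameter, 95 mm high. Origin: centre of its underside. Stays where it is.
- jar: Small round amber balm jar with metal lid, 44 mm diameter, 38 mm high, upright on the teak board among the things. Origin: centre of its underside. Stays where it is.
- comb: Flat black comb, 24 x 130 x 6 mm, lying on the ledge behind the teak board. Origin: under its middle; y along its length. Stays where it is.

How it is judged:
By the outcome, as a careful person would: the job done as asked, in the order asked, and still so for the second after the job is handed in, with the robot touching nothing.
It also fails if it takes over 136 s, if anything falls off the work surface, if the arm or the gripper's body presses on something with over 40 N, if the wrist force passes 120 N, or if a joint passes its speed limit or range.

## Working session

There is one attempt and no reset: what is moved stays moved. The work goes in short steps, Python scripts to look and compute and a tool call to move; the robot and the scene stay as the last step left them, time stands still between calls to the robot, and variables do not carry over. Pictures are saved under pics/ and viewed, at most 14 in all, crops included, and the job is handed in when it is done.

Besides the shell and the picture viewer there is one more tool, called as name(argument=value, ...), one argument or row to a line, values as JSON. step_arm: Moves the arm, as the interface text tells. Shifts and turns lie within -1 to 1; 1 stands for 200 mm of shift or 180 degrees of turn. Its arguments: {"type":"object","properties":{"delta_pos":{"type":"array","items":{"type":"array","items":{"type":"number","minimum":-1,"maximum":1}}},"spin":{"type":"array","items":{"type":"number","minimum":-1,"maximum":1}},"gripper":{"type":"number"},"squeeze":{"type":"number"}},"required":["delta_pos","spin"]}

```bash
mkdir -p pics; ls
cat > h.py <<'E'
import numpy as np, cv2
from bench import r
def snap(n,f):
    s=r.snapshot(n); cv2.imwrite('pics/'+f,s['pixels']); np.savez('pics/'+f+'.npz',**s); return s
def load(f): return dict(np.load('pics/'+f+'.npz'))
def px2w(s,u,v,z):
    T=np.array(s['camera_from_world']); R=T[:3,:3]; t=T[:3,3]
    d=R.T@np.array([(u-s['cx'])/s['fx'],-(v-s['cy'])/s['fy'],-1.]); c=-R.T@t
    return (c+d*(z-c[2])/d[2])
def w2px(s,p):
    T=np.array(s['camera_from_world']); c=T[:3,:3]@np.array(p,float)+T[:3,3]
    return s['cx']+s['fx']*c[0]/-c[2], s['cy']+s['fy']*-c[1]/-c[2]
E
python3 - <<'E'
from h import *
for n in('top','scene'):
    s=snap(n,n+'0.png'); print(n,[x for x in s], s['fx'],s['cx'],s['cy']); 
    T=np.array(s['camera_from_world']);print((-T[:3,:3].T@T[:3,3]).round())
print(r.sense())
E
```

```text
pics
top ['pixels', 'fx', 'fy', 'cx', 'cy', 'camera_from_world'] 459.6768182926356 311.8780963317938 242.63769917978286
[ 442.  -12. 1031.]
scene ['pixels', 'fx', 'fy', 'cx', 'cy', 'camera_from_world'] 470.65654874829943 323.49560608958416 232.64281701618518
[ 950. -372.  608.]
{'time': 0.1, 'joint_pos': array([ 6.28889668e+01,  7.51128875e+00,  8.53261210e+01,  2.89287729e-04,
        8.72610420e+01, -4.89271404e+00]), 'qd': array([ 0.03203922, -0.06177844, -0.23260106, -0.11290182,  0.05313598,
       -0.00087616]), 'joint_efforts': array([ 1.06674954e-03, -5.70949066e+01, -5.01941836e+01, -1.60565246e-04,
        7.84680858e-03,  2.24159481e-05]), 'tool_pos': array([226.60066806, 554.96125695, 204.61454245]), 'tcp_rot': array([-1.79901932e+02, -8.68484903e-03,  1.57781659e+02]), 'ft_force': array([-0.14430961, -0.57855766,  0.30108785]), 'wrist_torque': array([0.01103341, 0.04029348, 0.00235465]), 'grip_force': 0.0, 'finger_gap': 85.42157716185298}
```

View pics/top0.png

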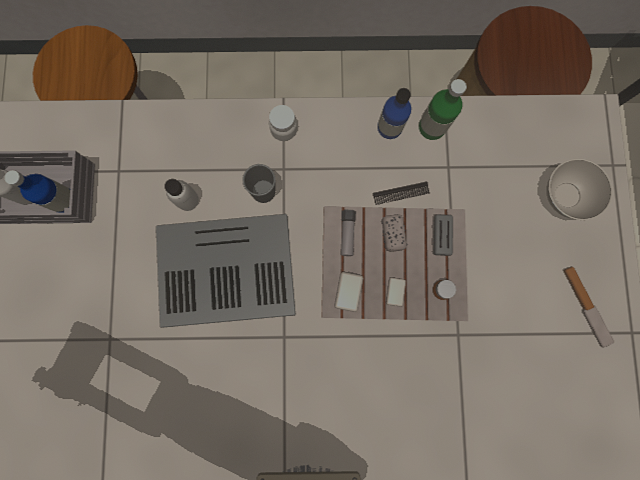

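View pics/scene0.png

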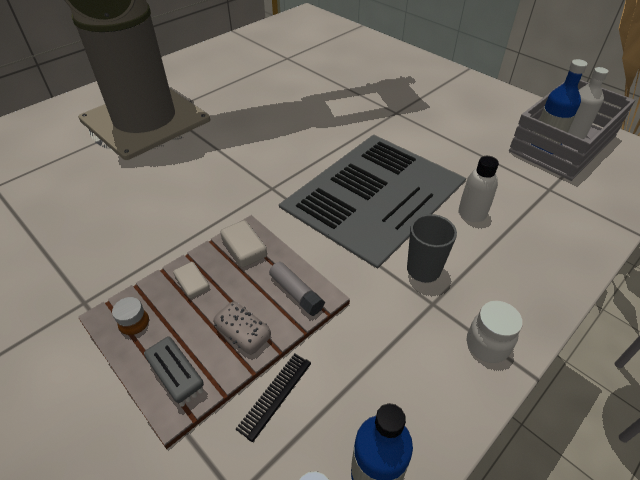

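The top view shows the mat on the left (centre about 225,270), with the bottle at (180,195) and the tumbler at (260,183) behind it. On the board: tube (348,232, cap at the top), pumice (394,232), brush (443,234), bar (349,291), sliver (397,291) and jar (446,289). Next I'll enlarge this for measuring.

Run:
```python
from h import *
s=load('top0.png'); p=s['pixels']
cv2.imwrite('pics/a.png',cv2.resize(p[200:325,315:475],None,fx=5,fy=5,interpolation=2)[:600,:800])
cv2.imwrite('pics/b.png',cv2.resize(p[170:332,145:305],None,fx=3.7,fy=3.7,interpolation=2))
for q in [(157,226),(287,215),(295,314),(162,326)]: print(px2w(s,*q,8).round(1))
```

```text
[637.8 334.8   8. ]
[659.5  40.5   8. ]
[437.  24.   8.]
[414.8 315.6   8. ]
```

View pics/a.png

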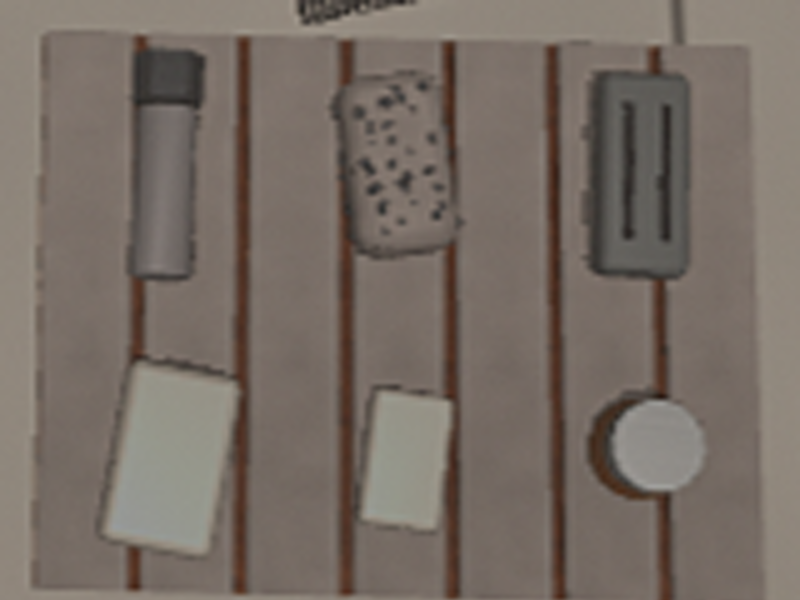

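View pics/b.png

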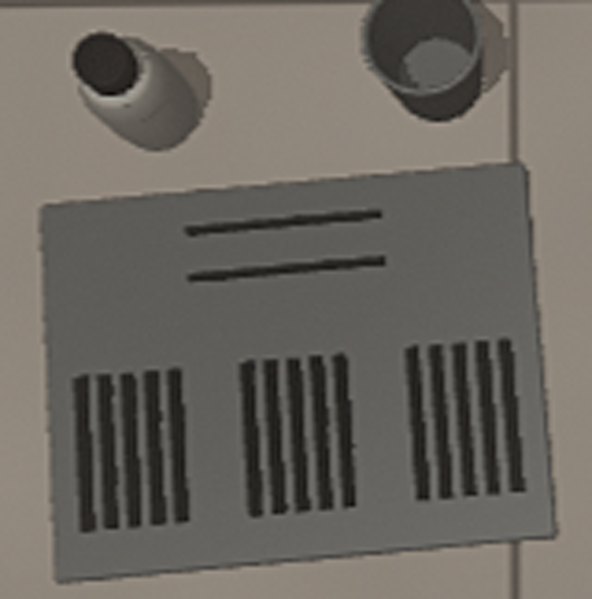

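The crops give object outlines and mat features. In crop a, the bar corners are (137,362),(240,380),(210,555),(103,540). In crop b, the mat corners are (42,205),(524,162),(556,537),(57,580). I'll convert these to world positions.

```bash
cat >> h.py <<'E'
def rect(s,pts,z,off,sc):
    w=np.array([px2w(s,(u+.5)/sc-.5+off[0],(v+.5)/sc-.5+off[1],z)[:2] for u,v in pts])
    # pts order: far-left, far-right, near-right, near-left
    ax=(w[0]+w[1]-w[2]-w[3])/2; ay=(w[0]+w[3]-w[1]-w[2])/2
    return w.mean(0).round(1), 'len %.1f wid %.1f yaw %.1f yaw_y %.1f'%(np.hypot(*ax),np.hypot(*ay),np.degrees(np.arctan2(ax[1],ax[0])),np.degrees(np.arctan2(-ay[0],ay[1])))
E
python3 - <<'E'
from h import *
s=load('top0.png')
A=((315,200),5.); B=((145,170),3.7)
for n,p,z,o in [('bar',[(137,362),(240,380),(210,555),(103,540)],39,A),('sliver',[(373,388),(452,402),(437,530),(360,520)],28,A),
 ('pumice',[(340,80),(437,72),(457,245),(352,254)],35,A),('brush',[(599,72),(689,73),(689,276),(599,273)],47,A),
 ('tube',[(137,50),(203,52),(190,278),(133,277)],29,A),
 ('mat',[(42,205),(524,162),(556,537),(57,580)],8,B),
 ('padL',[(75,376),(182,369),(188,521),(82,530)],11,B),('padM',[(241,362),(346,355),(354,506),(250,516)],11,B),('padR',[(407,347),(510,339),(523,490),(417,500)],11,B),
 ('groove',[(186,231),(381,214),(384,261),(188,278)],12,B)]:
    print(n,*rect(s,p,z,*o))
T=np.array(s['camera_from_world']);print(T.round(3))
E
```

```text
bar [483.7 -93.7] len 76.9 wid 45.6 yaw -11.7 yaw_y -9.7
sliver [ 482.5 -195.8] len 56.7 wid 34.2 yaw -8.4 yaw_y -9.5
pumice [ 612.5 -195.8] len 77.6 wid 44.7 yaw 2.9 yaw_y 4.1
brush [ 604.4 -300.9] len 89.1 wid 39.1 yaw -3.2 yaw_y -2.0
tube [614.3 -94.8] len 101.8 wid 27.2 yaw -3.5 yaw_y -2.2
mat [538.1 180.9] len 227.6 wid 296.1 yaw 4.4 yaw_y 4.3
padL [490.8 277. ] len 91.3 wid 63.5 yaw 4.1 yaw_y 3.5
padM [498.  178.1] len 91.2 wid 62.5 yaw 4.1 yaw_y 3.9
padR [506.2  78.6] len 91.2 wid 62.7 yaw 4.4 yaw_y 4.2
groove [612.1 187.5] len 29.0 wid 118.8 yaw 3.9 yaw_y 4.3
[[-1.30000e-02 -1.00000e+00  1.00000e-03 -7.44600e+00]
 [ 9.89000e-01 -1.30000e-02  1.48000e-01 -5.89999e+02]
 [-1.48000e-01  3.00000e-03  9.89000e-01 -9.54368e+02]
 [ 0.00000e+00  0.00000e+00  0.00000e+00  1.00000e+00]]
```

Sizes agree with the given ones. Mat: centre (538,181), yaw about 4.2°. Targets are mid pad (498,178), left (491,278, brush), right (505.5,78.5, pumice) and groove (613,186.5). I'm moving above the bar.

step_arm(
  delta_pos=[
    [0.08,-0.2,-0.02],
    [0.08,-0.2,-0.02],
    [0.08,-0.2,-0.02],
    [0.08,-0.2,-0.02],
    [0.08,-0.2,-0.02],
    [0.08,-0.2,-0.02],
    [0.08,-0.2,-0.02],
    [0.08,-0.2,-0.02],
  ],
  spin=[0.008,0.008,0.008,0.008,0.008,0.008,0.008,0.008],
  gripper=1,
  squeeze=40,
)

```text
time: 1.1
tool_pos: [354.9, 234.1, 173.2]
tcp_rot: [-180.0, -0.0, 169.4]
ft_force: [1.0, 0.4, 0.0]
finger_gap: 85.4
grip_force: 0.0
```

step_arm(
  delta_pos=[
    [0.08,-0.2,-0.02],
    [0.08,-0.2,-0.02],
    [0.08,-0.2,-0.02],
    [0.08,-0.2,-0.02],
    [0.08,-0.2,-0.02],
    [0.08,-0.2,-0.02],
    [0.08,-0.2,-0.02],
    [0,0,0],
  ],
  spin=[0,0,0,0,0,0,0,0],
)

```text
time: 2.1
tool_pos: [466.8, -46.9, 144.8]
tcp_rot: [-180.0, -0.1, 169.1]
ft_force: [0.4, 1.0, 0.1]
finger_gap: 85.8
grip_force: 0.0
```

Run:
```python
from h import *
st=r.sense();print(st['tool_pos'],st['tcp_rot'],st['joint_pos'])
s=snap('wrist','w1.png')
T=np.array(s['camera_from_world']);print((-T[:3,:3].T@T[:3,3]).round(),T[:3,:3].round(2))
t=load('top0.png')
for q in [(181,200),(175,188),(266,190),(259,170)]: print(px2w(t,*q,0).round(),px2w(t,*q,95).round(),px2w(t,*q,120).round())
```

```text
[466.83689065 -46.86631584 144.77580564] [-1.79969806e+02 -7.50425061e-02  1.69101600e+02] [-1.19712532e+01 -1.10380612e+01  1.09791063e+02 -3.19598174e-02
  8.13214639e+01 -9.10680301e+01]
[396. -33. 314.] [[ 0.19  0.98 -0.  ]
 [-0.94  0.18 -0.28]
 [-0.28  0.06  0.96]]
[699. 285.   0.] [676. 257.  95.] [669. 250. 120.]
[728. 299.   0.] [702. 271.  95.] [695. 263. 120.]
[721.  89.   0.] [695.  80.  95.] [688.  77. 120.]
[769. 105.   0.] [739.  95.  95.] [731.  92. 120.]
```

View pics/w1.png

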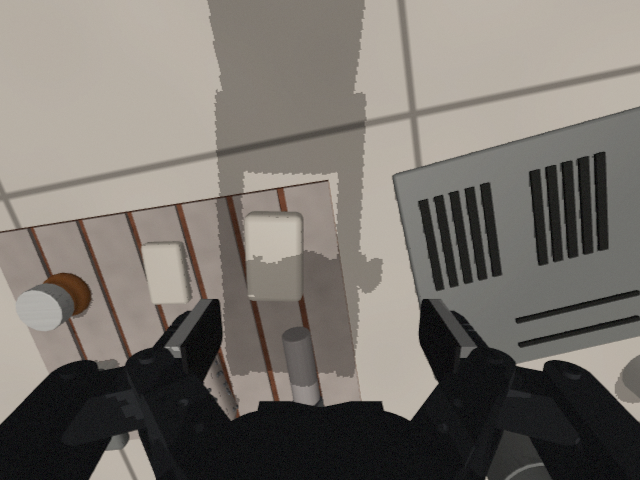

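The wrist view shows the bar with top corners at about (249,216),(302,215),(303,299),(247,299) and the sliver at (143,242)–(187,303).

Run:
```python
from h import *
s=load('w1.png')
# order far-left(+x,+y), far-right, near-right, near-left ; image right=+y, down=+x
print('bar',rect(s,[(303,299),(247,299),(249,216),(302,215)],39,(0,0),1.))
print('sliver',rect(s,[(188,302),(152,304),(143,243),(181,242)],28,(0,0),1.))
print('matcorner',px2w(s,393,175,8),'expected',538.1-115*.997+150*.073*1, )
t=load('top0.png');print(px2w(t,(556+.5)/3.7-.5+145,(537.5)/3.7-.5+170,8))
print('board corner',px2w(s,328,181,15),px2w(t,(33)/5+315,588/5+200,15))
```

```text
bar (array([484.3, -90.4]), 'len 76.7 wid 47.3 yaw -13.4 yaw_y -10.3')
sliver (array([ 483., -194.]), 'len 59.3 wid 34.1 yaw -11.3 yaw_y -8.3')
matcorner [436.47541912  24.83473868   8.        ] expected 434.39500000000004
[435.33094476  24.25802202   8.        ]
board corner [429.92857154 -33.35299326  15.        ] [428.51845688 -34.19799567  15.        ]
```

step_arm(
  delta_pos=[
    [0.043,-0.115,0],
    [0.043,-0.11,0],
    [0,0,-0.12],
    [0,0,-0.14],
    [0,0,-0.14],
    [0,0,-0.14],
    [0,0,-0.1],
    [0,0,0],
  ],
  spin=[0,0,0,0,0,0,0,0],
)

```text
time: 3.15
tool_pos: [482.1, -87.9, 15.8]
tcp_rot: [180.0, -0.2, 169.4]
ft_force: [-0.2, 0.0, 0.2]
finger_gap: 85.5
grip_force: 0.0
```

step_arm(
  delta_pos=[
    [0,0,0],
    [0,0,0],
    [0,0,0],
    [0,0,0],
    [0,0,0],
    [0,0,0],
  ],
  spin=[0,0,0,0,0,0],
  gripper=-1,
)

```text
time: 3.9
tool_pos: [484.0, -89.6, 17.6]
tcp_rot: [180.0, -0.0, 169.3]
ft_force: [0.7, 0.6, -0.8]
finger_gap: 0.2
grip_force: 0.0
```

The gripper shut on nothing, so I'm looking.

Run:
```python
from h import *
s=snap('scene','s1.png');w=snap('wrist','w2.png'); print(r.sense())
a=s['pixels'][190:390,60:380]; cv2.imwrite('pics/c.png',np.vstack([cv2.resize(a,(480,300)),cv2.resize(w['pixels'],(400,300))[:, :].repeat(1,0) if 0 else cv2.copyMakeBorder(cv2.resize(w['pixels'],(400,300)),0,0,0,80,0)]))
```

```text
{'time': 4.0, 'joint_pos': array([-1.64513979e+01,  1.20717803e+00,  1.12517992e+02, -1.58778022e-03,
        6.62767457e+01, -9.57479086e+01]), 'qd': array([-0.00627058,  0.09967329, -0.0354784 ,  0.04351313, -0.03661939,
       -0.03270239]), 'joint_efforts': array([-2.28773875e-03, -4.50367677e+01, -4.39099896e+01, -5.74519327e-04,
        1.47566931e-03,  1.89513221e-04]), 'tool_pos': array([484.06089803, -89.56358204,  17.56366026]), 'tcp_rot': array([-1.79998746e+02, -2.05190579e-03,  1.69297149e+02]), 'ft_force': array([ 0.31366109, -0.50952169,  0.20307712]), 'wrist_torque': array([0.0447482 , 0.01971147, 0.00173993]), 'grip_force': 0.0, 'finger_gap': -0.06767086213899619}
```

View pics/c.png

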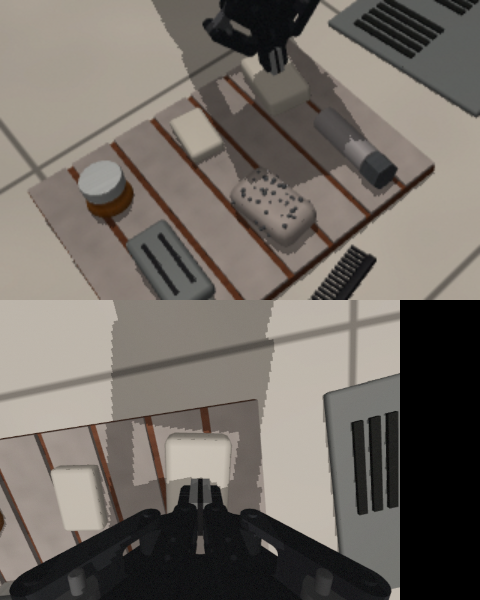

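Run:
```python
from h import *
s=load('s1.png');w=load('w2.png')
for z in (10,20,30,40,50,60,70): print(z,np.round(w2px(s,(484,-90,z))),np.round(w2px(w,(484,-90,z))))
cv2.imwrite('pics/d.png',np.hstack([cv2.resize(s['pixels'][190:260,200:290],(400,311),interpolation=2),cv2.resize(w['pixels'][250:328,270:370],(398,311),interpolation=2)]))
```

```text
10 [246. 250.] [320. 275.]
20 [245. 246.] [320. 282.]
30 [245. 242.] [320. 290.]
40 [244. 238.] [320. 299.]
50 [243. 234.] [320. 309.]
60 [242. 229.] [320. 320.]
70 [242. 225.] [320. 333.]
```

View pics/d.png

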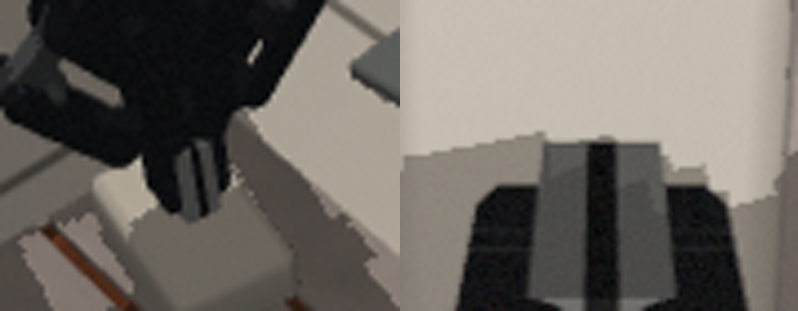

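The shut tips stand at about z≈40 by both cameras (row 240 in scene, row 286 in wrist), right on the bar's top. That makes the true tip about 22 mm above the reported TCP. I'll open, go 20 mm lower and retry.

step_arm(
  delta_pos=[
    [0,0,0.05],
    [0,0,0],
    [0,0,0],
    [0,0,0],
    [0,0,0],
    [0,-0.01,-0.05],
    [0,0,-0.05],
    [0,0,-0.05],
  ],
  spin=[0,0,0,0,0,0,0,0],
  gripper=1,
)

```text
time: 5.0
tool_pos: [483.5, -91.4, -3.6]
tcp_rot: [180.0, -0.1, 169.3]
ft_force: [0.6, -0.3, 0.4]
finger_gap: 85.4
grip_force: 0.0
```

step_arm(
  delta_pos=[
    [0,0,0],
    [0,0,0],
    [0,0,0],
    [0,0,0],
    [0,0,0],
    [0,0,0],
  ],
  spin=[0,0,0,0,0,0],
  gripper=-1,
)

```text
time: 5.75
tool_pos: [484.3, -91.6, -2.1]
tcp_rot: [-180.0, 0.0, 169.3]
ft_force: [-0.2, 0.6, 1.9]
finger_gap: 49.2
grip_force: 42.4
```

Bar gripped at gap 49.2, so the offset holds. Carrying it to the middle pad.

step_arm(
  delta_pos=[
    [0,0,0.1],
    [0,0,0.2],
    [0.0085,0.22,0.05],
    [0.015,0.22,0],
    [0.015,0.22,0],
    [0.01,0.22,0],
    [0.01,0.22,0],
    [0.01,0.2485,0],
  ],
  spin=[0,0,0.014,0.014,0.014,0.014,0.014,0.013],
)

```text
time: 6.75
tool_pos: [497.5, 179.4, 67.4]
tcp_rot: [-180.0, -0.0, -175.7]
ft_force: [0.7, -0.1, -1.4]
finger_gap: 49.3
grip_force: 42.1
```

step_arm(
  delta_pos=[
    [0,0,0],
    [0,0,-0.1],
    [0,0,-0.1],
    [0,0,-0.1],
    [0,0,0],
    [0,0,0],
    [0,0,0],
  ],
  spin=[0,0,0,0,0,0,0],
)

```text
time: 7.62
tool_pos: [498.7, 178.2, 8.8]
tcp_rot: [180.0, 0.1, -175.8]
ft_force: [-0.0, 0.8, -1.8]
finger_gap: 49.0
grip_force: 42.1
```

step_arm(
  delta_pos=[
    [0,0,-0.03],
    [0,0,-0.03],
    [0,0,-0.011],
    [0,0,0],
    [0,0,0],
  ],
  spin=[0,0,0,0,0],
)

```text
time: 8.25
tool_pos: [497.6, 178.1, -6.1]
tcp_rot: [-180.0, -0.0, -175.8]
ft_force: [-5.2, -1.2, 8.3]
finger_gap: 48.7
grip_force: 43.1
```

step_arm(
  delta_pos=[
    [0,0,0],
    [0,0,0],
    [0,0,0],
    [0,0,0],
    [0,0,0.05],
    [0,0,0.1],
    [0,0,0.2],
    [0,0,0.2],
  ],
  spin=[0,0,0,0,0,0,0,0],
  gripper=1,
)

```text
time: 9.25
tool_pos: [497.6, 178.1, 105.1]
tcp_rot: [-180.0, -0.0, -175.8]
ft_force: [0.5, 0.2, -0.6]
finger_gap: 85.4
grip_force: 0.0
```

Bar placed. Next is the sliver, with a top picture on the way to check the bar.

step_arm(
  delta_pos=[
    [-0.01,-0.233,0],
    [-0.009,-0.233,0],
    [-0.009,-0.233,0],
    [-0.009,-0.233,0],
    [-0.009,-0.233,0],
    [-0.009,-0.233,0],
    [-0.009,-0.233,0],
    [-0.009,-0.234,0],
  ],
  spin=[-0.01,-0.01,-0.01,-0.01,-0.01,-0.01,-0.01,-0.005],
)

```text
time: 10.25
tool_pos: [483.2, -196.5, 104.4]
tcp_rot: [-180.0, 0.1, 170.7]
ft_force: [0.2, -0.0, 0.9]
finger_gap: 85.7
grip_force: 0.0
```

Run:
```python
from h import *
t=snap('top','t2.png');w=snap('wrist','w3.png');st=r.sense();print(st['tool_pos'],st['tcp_rot'])
cv2.imwrite('pics/e.png',np.hstack([cv2.resize(t['pixels'][250:330,150:230+70],(450,240),interpolation=2) if 0 else cv2.resize(t['pixels'][240:330,190:270],(400,450),interpolation=2),cv2.resize(w['pixels'][180:360,240:400],(400,450),interpolation=2)]))
```

```text
[ 482.99536129 -199.10805596  104.48432209] [-1.79886939e+02  8.37013647e-02  1.70495330e+02]
```

View pics/e.png

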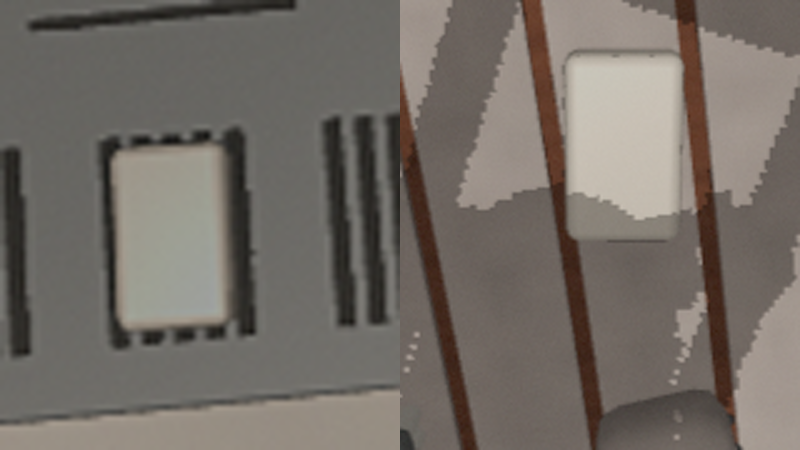

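The bar sits on the middle pad, top corners at crop (112,148),(225,143),(231,326),(120,330). The sliver's corners in the wrist crop are (167,52),(283,54),(278,240),(169,239).

Run:
```python
from h import *
t=load('t2.png');w=load('w3.png')
print('bar',rect(t,[(112,146),(225,142),(231,326),(119,330)],35,(190,240),5.))
print('sliver',rect(w,[(278,240),(169,240),(167,54),(283,54)],28,(240,180),2.5))
```

```text
bar (array([497.4, 176.1]), 'len 79.4 wid 48.6 yaw 2.9 yaw_y 1.3')
sliver (array([ 483.7, -195.5]), 'len 59.0 wid 34.2 yaw -9.4 yaw_y -9.4')
```

```bash
cat >> h.py <<'E'
def warp(s,z,c,half=80,k=5):
    w=np.array([[c[0]+half,c[1]+half],[c[0]+half,c[1]-half],[c[0]-half,c[1]-half],[c[0]-half,c[1]+half]],float)
    src=np.float32([w2px(s,(*p,z)) for p in w]); n=2*half*k
    return cv2.warpPerspective(s['pixels'],cv2.getPerspectiveTransform(src,np.float32([[0,0],[n,0],[n,n],[0,n]])),(n,n),flags=cv2.INTER_CUBIC)
def blob(m,c,half=80,k=5):
    cs,_=cv2.findContours(m,cv2.RETR_EXTERNAL,cv2.CHAIN_APPROX_NONE)
    out=[]
    for q in sorted(cs,key=cv2.contourArea)[::-1][:3]:
        (u,v),(a,b),an=cv2.minAreaRect(q); out.append((np.round([c[0]+half-v/k,c[1]+half-u/k,a/k,b/k,an],1)))
    return out
E
python3 - <<'E'
from h import *
t=load('t2.png');c=(498,178)
im=warp(t,36,c); g=im.min(2); _,m=cv2.threshold(g[:, :],0,255,cv2.THRESH_OTSU)
for th in (110,125,140): print(th,blob(((g>th)*255).astype('uint8'),c)[:2])
t0=load('top0.png'); cc=(484,-92)
g=warp(t0,40,cc).min(2)
for th in (110,125,140): print(th,blob(((g>th)*255).astype('uint8'),cc)[:2])
# pads
cc=(498,178); g=warp(t0,11,cc,140,4).max(2)
print([x for x in blob(((g<60)*255).astype('uint8'),cc,140,4)]); 
cs,_=cv2.findContours(((g<55)*255).astype('uint8'),0,1)
for q in cs:
    if cv2.contourArea(q)>500:
        (u,v),(a,b),an=cv2.minAreaRect(q); print(np.round([cc[0]+140-v/4,cc[1]+140-u/4,a/4,b/4,an],1))
E
```

```text
110 [array([497.3, 176.9,  76.8,  46.8,  86.6]), array([423.4, 165.2,  10.4, 134. ,  90. ])]
125 [array([497.3, 176.9,  75.2,  44.8,  86.6]), array([423.1, 163.5,   9.8, 130.6,  90. ])]
140 [array([496.6, 177. ,  72.2,  41.9,  86.2]), array([419.6, 196.2,   0.8,   2.8,  90. ])]
110 [array([484.1, -91.9, 159.8, 159.8,  90. ]), array([483.5, -93.1,  45.6,  75.8,  11.9])]
125 [array([483.4, -92.9,  43.3,  73.9,  12. ]), array([496.2, -31. ,   5.9, 135.7,   0.8])]
140 [array([474. , -91.1,  40.2,  51.6,  13.4]), array([507.5, -79.9,   1. ,   4.9,  10. ])]
[array([491.6, 263.2,  91.6,   9.1,  85.7]), array([488.7, 305.1,  93.1,   8.8,  85.5]), array([496.3, 205.8,  93.3,   9. ,  85.7])]
[489.5 291.1  91.6   8.5  85.7]
[488.7 305.1  92.6   8.3  85.5]
[490.4 277.1  90.9   8.5  85.4]
[491.6 263.1  91.2   8.6  85.6]
[492.8 249.3  90.8   8.3  85.7]
[496.3 205.8  92.9   8.5  85.7]
[497.2 191.7  91.6   8.7  85.4]
[498.2 177.9  90.7   8.4  85.7]
[499.4 163.8  91.4   8.4  85.2]
[500.4 149.8  91.    8.4  85.1]
[504.4 106.4  91.8   7.7  85.4]
[504.9  92.5  91.5   7.6  85.6]
[505.8  78.5  90.4   7.3  85.6]
[507.3  64.4  91.1   7.6  85.3]
[508.   50.5  90.7   7.8  85.5]
[598.  186.5   6.  119.   85.3]
[626.9 188.7   6.3 118.8  85.3]
```

The bar measures (497.3,176.9), yaw 3.4°, against the pad at (498.2,177.9), yaw 4.4°, which is good. I'm descending on the sliver.

step_arm(
  delta_pos=[
    [0.001,0,-0.1],
    [0,0,-0.12],
    [0,0,-0.12],
    [0,0,-0.12],
    [0,0,-0.085],
    [0,0,0],
    [0,0,0],
  ],
  spin=[0,0,0,0,0,0,0],
)

```text
time: 11.22
tool_pos: [484.1, -195.1, -4.6]
tcp_rot: [-180.0, 0.1, 170.8]
ft_force: [0.2, -0.7, 1.1]
finger_gap: 85.7
grip_force: 0.0
```

step_arm(
  delta_pos=[
    [0,0,0],
    [0,0,0],
    [0,0,0],
    [0,0,0],
    [0,0,0],
    [0,0,0],
    [0,0,0],
  ],
  spin=[0,0,0,0,0,0,0],
  gripper=-1,
)

```text
time: 12.1
tool_pos: [483.9, -195.1, -4.9]
tcp_rot: [-180.0, 0.1, 170.7]
ft_force: [-1.3, 0.1, 5.8]
finger_gap: 34.6
grip_force: 40.4
```

step_arm(
  delta_pos=[
    [0,0,0.15],
    [0,0,0.25],
    [0.0085,0.2,0],
    [0.015,0.24,0],
    [0.015,0.24,0],
    [0.01,0.24,0],
    [0.01,0.24,0],
    [0.01,0.24,0],
  ],
  spin=[0,0,0.0125,0.0125,0.0125,0.0125,0.0125,0.0125],
)

```text
time: 13.1
tool_pos: [496.7, 86.7, 74.2]
tcp_rot: [-180.0, -0.0, -175.7]
ft_force: [0.9, 0.4, -0.7]
finger_gap: 34.7
grip_force: 40.1
```

step_arm(
  delta_pos=[
    [0,0.24,0],
    [0,0.226,0],
    [0,0,0],
    [0,0,-0.1],
    [0,0,-0.1],
    [0,0,0],
    [0,0,0],
    [0,0,0],
  ],
  spin=[0,0,0,0,0,0,0,0],
)

```text
time: 14.1
tool_pos: [498.0, 178.2, 35.5]
tcp_rot: [180.0, 0.1, -175.8]
ft_force: [-0.8, 0.6, 0.2]
finger_gap: 34.3
grip_force: 40.1
```

step_arm(
  delta_pos=[
    [-0.001,0,-0.03],
    [0,0,-0.03],
    [0,0,-0.02],
    [0,0,-0.006],
    [0,0,0],
    [0,0,0],
  ],
  spin=[0,0,0,0,0,0],
)

```text
time: 14.85
tool_pos: [496.9, 178.4, 17.1]
tcp_rot: [180.0, 0.0, -175.8]
ft_force: [0.5, -0.2, 1.2]
finger_gap: 34.6
grip_force: 40.1
```

step_arm(
  delta_pos=[
    [0,0,0],
    [0,0,0],
    [0,0,0],
    [0,0,0],
    [0,0,0.05],
    [0,0,0.1],
    [0,0,0.15],
    [0,0,0.2],
  ],
  spin=[0,0,0,0,0,0,0,0],
  gripper=1,
)

```text
time: 15.85
tool_pos: [496.2, 178.2, 118.0]
tcp_rot: [-180.0, -0.1, -175.8]
ft_force: [1.2, 0.3, -0.2]
finger_gap: 85.4
grip_force: 0.0
```

step_arm(
  delta_pos=[
    [0.054,-0.24,0],
    [0.054,-0.24,0],
    [0.054,-0.24,0],
    [0.054,-0.24,0],
    [0.054,-0.24,0],
    [0.054,-0.24,0],
    [0.054,-0.24,0],
    [0.054,-0.24,0],
  ],
  spin=[-0.005,-0.005,-0.005,-0.005,-0.005,-0.005,-0.005,-0.002],
)

```text
time: 16.85
tool_pos: [583.7, -207.4, 118.2]
tcp_rot: [-180.0, 0.1, 177.6]
ft_force: [0.9, 0.8, 0.4]
finger_gap: 85.1
grip_force: 0.0
```

step_arm(
  delta_pos=[
    [0.054,-0.24,0],
    [0.053,-0.235,0],
    [0,0,0],
    [0,0,0],
  ],
  spin=[0,0,0,0],
)

```text
time: 17.35
tool_pos: [604.6, -300.4, 117.4]
tcp_rot: [180.0, -0.0, 177.6]
ft_force: [0.3, -0.2, 0.6]
finger_gap: 85.5
grip_force: 0.0
```

Run:
```python
from h import *
t=snap('top','t3.png');w=snap('wrist','w4.png');st=r.sense();print(st['tool_pos'],st['tcp_rot'])
c=(498,178);g=warp(t,48,c).min(2)
for th in (150,165,180): print(th,blob(((g>th)*255).astype('uint8'),c)[:2])
cv2.imwrite('pics/f.png',np.hstack([cv2.resize(t['pixels'][240:330,190:270],(400,450),interpolation=2),cv2.resize(w['pixels'][180:360,240:400],(400,450),interpolation=2)]))
```

```text
[ 604.73713704 -299.47171567  117.49381052] [1.79979383e+02 2.48742593e-03 1.77636770e+02]
150 [array([496. , 176.9,  53.5,  29.7,  86.3]), array([464.1, 171.4,  13. ,  41.7,  73.5])]
165 [array([465.1, 158.8,   3.7,   9.3,  75.3]), array([475.9, 163.3,   9.8,   3.4,  90. ])]
180 []
```

View pics/f.png

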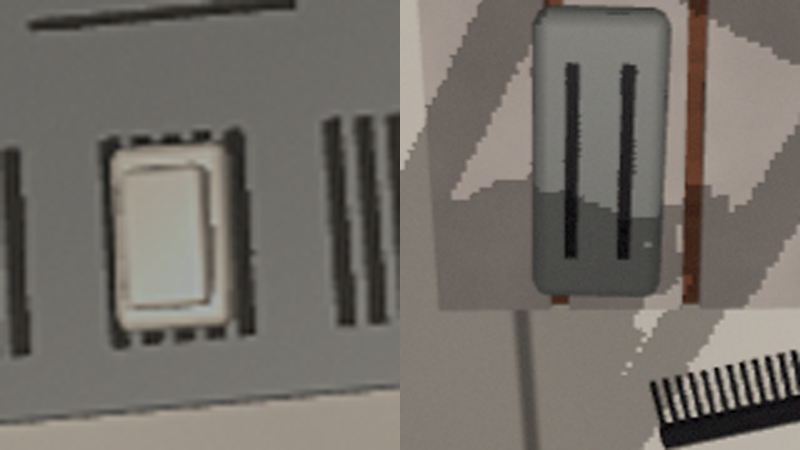

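The sliver is centred on the bar at (496,176.9), aligned with it. The brush in the wrist crop has corners (134,10),(270,12),(262,295),(133,293); its lines' ends are (172,65),(229,65),(223,258),(170,258).

Run:
```python
from h import *
w=load('w4.png')
print(rect(w,[(262,295),(133,293),(134,14),(269,14)],46,(240,180),2.5))
print(rect(w,[(223,258),(170,258),(172,65),(229,65)],49,(240,180),2.5))
t=load('top0.png')
print(rect(t,[(629,101),(665,103),(663,241),(629,240)],49,(315,200),5.))
```

```text
(array([ 606.1, -300.9]), 'len 87.5 wid 39.5 yaw -3.2 yaw_y -2.9')
(array([ 606.3, -301.2]), 'len 59.8 wid 16.3 yaw -3.6 yaw_y -2.4')
(array([ 604.9, -301.5]), 'len 61.0 wid 15.2 yaw -3.6 yaw_y -3.2')
```

step_arm(
  delta_pos=[
    [0.005,-0.004,-0.1],
    [0,0,-0.12],
    [0,0,-0.12],
    [0,0,-0.12],
    [0,0,-0.077],
    [0,0,0],
    [0,0,0],
  ],
  spin=[-0.004,0,0,0,0,0,0],
)

```text
time: 18.32
tool_pos: [606.3, -301.6, 10.7]
tcp_rot: [-180.0, 0.1, 176.9]
ft_force: [-0.0, 0.1, -0.0]
finger_gap: 85.8
grip_force: 0.0
```

step_arm(
  delta_pos=[
    [0,0,0],
    [0,0,0],
    [0,0,0],
    [0,0,0],
    [0,0,0],
    [0,0,0],
    [0,0,0],
  ],
  spin=[0,0,0,0,0,0,0],
  gripper=-1,
)

```text
time: 19.2
tool_pos: [606.2, -301.8, 10.7]
tcp_rot: [-180.0, 0.1, 176.9]
ft_force: [-0.7, 0.3, 6.3]
finger_gap: 38.9
grip_force: 41.7
```

step_arm(
  delta_pos=[
    [0,0,0.15],
    [0,0,0.25],
    [-0.04,0.24,0],
    [-0.05,0.24,0],
    [-0.05,0.24,0],
    [-0.05,0.24,0],
    [-0.05,0.24,0],
    [-0.05,0.24,0],
  ],
  spin=[0,0,0.008,0.008,0.008,0.008,0.006,0.006],
)

```text
time: 20.2
tool_pos: [546.8, -11.9, 89.4]
tcp_rot: [180.0, -0.0, -175.2]
ft_force: [0.6, 1.0, -1.5]
finger_gap: 38.9
grip_force: 41.1
```

step_arm(
  delta_pos=[
    [-0.05,0.24,0],
    [-0.05,0.24,0],
    [-0.05,0.24,0],
    [-0.05,0.24,0],
    [-0.05,0.24,0],
    [-0.0375,0.26,0],
    [0,0,0],
    [0,0,0],
  ],
  spin=[0,0,0,0,0,0,0,0],
)

```text
time: 21.2
tool_pos: [489.7, 278.2, 89.2]
tcp_rot: [-180.0, -0.1, -175.2]
ft_force: [-0.7, 0.0, -1.3]
finger_gap: 38.9
grip_force: 41.1
```

step_arm(
  delta_pos=[
    [0.002,0,-0.1],
    [0,0,-0.12],
    [0,0,-0.1],
    [0,0,-0.05],
    [0,0,-0.03],
    [0,0,-0.01],
    [0,0,0],
    [0,0,0],
  ],
  spin=[0,0,0,0,0,0,0,0],
)

```text
time: 22.2
tool_pos: [491.1, 278.9, 8.5]
tcp_rot: [180.0, 0.1, -175.2]
ft_force: [-1.0, -0.1, -0.8]
finger_gap: 38.7
grip_force: 41.1
```

step_arm(
  delta_pos=[
    [0,0,0],
    [0,0,0],
    [0,0,0],
    [0,0,0],
    [0,0,0.05],
    [0,0,0.1],
    [0,0,0.15],
    [0,0,0.2],
  ],
  spin=[0,0,0,0,0,0,0,0],
  gripper=1,
)

```text
time: 23.2
tool_pos: [490.3, 278.4, 109.6]
tcp_rot: [-180.0, -0.0, -175.2]
ft_force: [-0.2, 0.5, -0.9]
finger_gap: 85.3
grip_force: 0.0
```

step_arm(
  delta_pos=[
    [0.061,-0.237,0],
    [0.061,-0.237,0],
    [0.061,-0.237,0],
    [0.061,-0.237,0],
    [0.061,-0.237,0],
    [0.061,-0.237,0],
    [0.061,-0.237,0],
    [0.061,-0.237,0],
  ],
  spin=[-0.004,-0.003,0,0,0,0,0,0],
)

```text
time: 24.2
tool_pos: [589.1, -102.4, 110.0]
tcp_rot: [-180.0, 0.1, -176.5]
ft_force: [-0.3, 0.3, -0.2]
finger_gap: 85.3
grip_force: 0.0
```

step_arm(
  delta_pos=[
    [0.061,-0.237,0],
    [0.061,-0.237,0],
    [0,0,0],
    [0,0,0],
  ],
  spin=[0,0,0,0],
)

```text
time: 24.7
tool_pos: [612.8, -195.4, 108.9]
tcp_rot: [-180.0, 0.1, -176.5]
ft_force: [-0.1, 0.7, -0.2]
finger_gap: 85.4
grip_force: 0.0
```

Run:
```python
from h import *
t=snap('top','t4.png');w=snap('wrist','w5.png');st=r.sense();print(st['tool_pos'],st['tcp_rot'])
cv2.imwrite('pics/g.png',np.hstack([cv2.resize(t['pixels'][240:330,150:230],(400,450),interpolation=2),cv2.resize(w['pixels'][180:360,240:400],(400,450),interpolation=2)]))
```

```text
[ 612.65993238 -194.3613098   108.48329383] [ 1.79993486e+02  2.58837193e-02 -1.76420847e+02]
```

View pics/g.png

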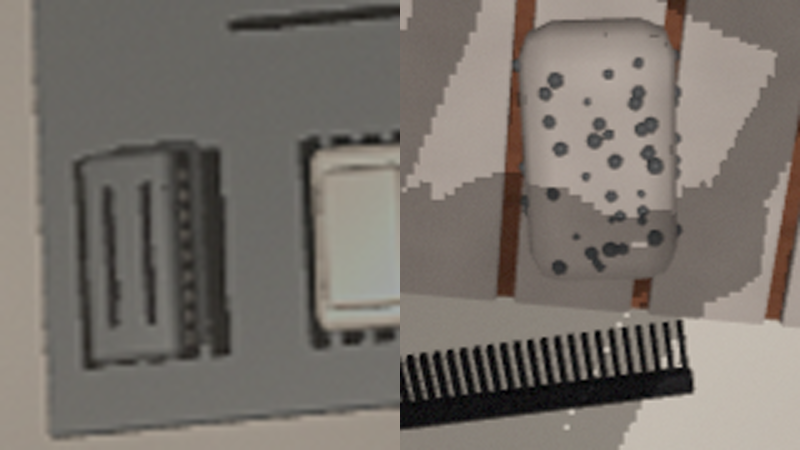

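The brush stands on the left pad, its lines' ends at crop (107,188),(147,183),(154,325),(112,328). The pumice in the wrist crop spans columns 119–278 and rows 20–278.

Run:
```python
from h import *
t=load('t4.png');w=load('w5.png')
print('brush',rect(t,[(107,187),(147,182),(154,325),(113,329)],45,(150,240),5.))
print('pumice',rect(w,[(277,278),(128,278),(119,24),(277,24)],36,(240,180),2.5))
```

```text
brush (array([489.7, 277.2]), 'len 60.8 wid 17.3 yaw 4.4 yaw_y 5.6')
pumice (array([ 613.3, -195.5]), 'len 79.6 wid 46.1 yaw 4.5 yaw_y 3.6')
```

step_arm(
  delta_pos=[
    [0.002,0,-0.1],
    [0,0,-0.12],
    [0,0,-0.12],
    [0,0,-0.12],
    [0,0,-0.09],
    [0,0,0],
    [0,0,0],
  ],
  spin=[0.003,0,0,0,0,0,0],
)

```text
time: 25.68
tool_pos: [613.5, -195.4, -1.5]
tcp_rot: [-180.0, 0.0, -175.9]
ft_force: [0.2, 0.6, -0.2]
finger_gap: 85.3
grip_force: 0.0
```

step_arm(
  delta_pos=[
    [0,0,0],
    [0,0,0],
    [0,0,0],
    [0,0,0],
    [0,0,0],
    [0,0,0],
    [0,0,0],
  ],
  spin=[0,0,0,0,0,0,0],
  gripper=-1,
)

```text
time: 26.55
tool_pos: [613.8, -195.8, -1.1]
tcp_rot: [-180.0, 0.1, -175.9]
ft_force: [-0.6, -0.1, 6.0]
finger_gap: 45.2
grip_force: 42.0
```

step_arm(
  delta_pos=[
    [0,0,0.15],
    [0,0,0.25],
    [-0.088,0.225,0],
    [-0.09,0.23,0],
    [-0.09,0.23,0],
    [-0.09,0.23,0],
    [-0.09,0.23,0],
    [-0.09,0.23,0],
  ],
  spin=[0,0,0.003,0,0,0,0,0],
)

```text
time: 27.55
tool_pos: [504.3, 80.9, 77.6]
tcp_rot: [180.0, -0.0, -175.4]
ft_force: [0.4, 0.3, -0.3]
finger_gap: 45.5
grip_force: 41.3
```

step_arm(
  delta_pos=[
    [0,0,0],
    [0,0,-0.1],
    [0,0,-0.12],
    [0,0,-0.1],
    [0,0,-0.06],
    [0,0,-0.03],
    [0,0,0],
    [0,0,0],
  ],
  spin=[0,0,0,0,0,0,0,0],
)

```text
time: 28.55
tool_pos: [506.0, 79.5, -3.5]
tcp_rot: [-180.0, 0.1, -175.4]
ft_force: [-0.3, -0.0, -0.8]
finger_gap: 45.5
grip_force: 41.3
```

step_arm(
  delta_pos=[
    [0,0,-0.008],
    [0,0,0],
    [0,0,0],
  ],
  spin=[0,0,0],
)

```text
time: 28.92
tool_pos: [506.1, 79.6, -5.1]
tcp_rot: [-180.0, 0.1, -175.4]
ft_force: [0.4, -0.3, 4.2]
finger_gap: 45.3
grip_force: 41.9
```

step_arm(
  delta_pos=[
    [0,0,0],
    [0,0,0],
    [0,0,0],
    [0,0,0],
    [0,0,0.05],
    [0,0,0.1],
    [0,0,0.2],
    [0,0,0.2],
  ],
  spin=[0,0,0,0,0,0,0,0],
  gripper=1,
)

```text
time: 29.92
tool_pos: [505.2, 79.5, 105.9]
tcp_rot: [-180.0, -0.0, -175.4]
ft_force: [0.9, 0.5, 0.3]
finger_gap: 85.1
grip_force: 0.0
```

step_arm(
  delta_pos=[
    [0.108,-0.174,0],
    [0.108,-0.174,0],
    [0.108,-0.174,0],
    [0.108,-0.174,0],
    [0.108,-0.174,0],
    [0,0,0],
    [0,0,0],
  ],
  spin=[-0.01,-0.01,-0.01,-0.01,-0.002,0,0],
)

```text
time: 30.8
tool_pos: [613.1, -94.1, 104.4]
tcp_rot: [180.0, -0.0, 177.0]
ft_force: [-0.3, 0.2, -0.3]
finger_gap: 85.3
grip_force: 0.0
```

Run:
```python
from h import *
t=snap('top','t5.png');w=snap('wrist','w6.png');st=r.sense();print(st['tool_pos'],st['tcp_rot'])
cv2.imwrite('pics/i.png',np.hstack([cv2.resize(t['pixels'][240:330,230:310],(400,450),interpolation=2),cv2.resize(w['pixels'][180:360,240:400],(400,450),interpolation=2)]))
```

```text
[612.95685098 -93.44970314 104.36186249] [ 1.79983296e+02 -1.38453624e-02  1.77090875e+02]
```

View pics/i.png

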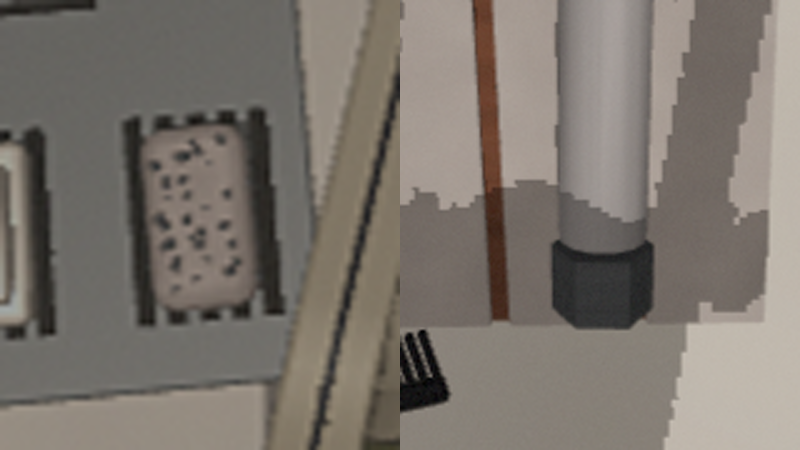

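The pumice is centred on the right pad, crop corners (141,132),(242,124),(258,302),(156,310). In the wrist crop the tube edges run (157,0)–(159,245) and (252,0)–(247,245), and the cap's far end is at row 328.

Run:
```python
from h import *
t=load('t5.png');w=load('w6.png')
print('pumice',rect(t,[(141,132),(242,124),(258,302),(156,310)],32,(230,240),5.))
f=lambda u,v,z:px2w(w,(u+.5)/2.5-.5+240,(v+.5)/2.5-.5+180,z).round(1)
print('cap end',f(203,328,43),'junction',f(205,254,43))
print('tube',rect(w,[(247,245),(159,245),(157,0),(252,0)],30,(240,180),2.5))
t0=load('top0.png'); g=lambda u,v,z:px2w(t0,u/5+315,v/5+200,z).round(1)
print('top: cap end',g(170,51,43),g(170,51,35),'tail',g(161,277,29),'junction',g(168,104,43))
```

```text
pumice (array([504.5,  78.1]), 'len 77.5 wid 44.1 yaw 5.0 yaw_y 3.8')
cap end [664.5 -96.2  43. ] junction [640.2 -94.4  43. ]
tube (array([604.9, -93. ]), 'len 75.7 wid 27.4 yaw -3.2 yaw_y -2.9')
top: cap end [661.  -97.5  43. ] [662.8 -98.2  35. ] tail [562.8 -92.3  29. ] junction [637.3 -96.1  43. ]
```

step_arm(
  delta_pos=[
    [0,0,-0.1],
    [0,0,-0.12],
    [0,0,-0.12],
    [0,0,-0.1],
    [0,0,-0.067],
    [0,0,0],
    [0,0,0],
  ],
  spin=[0,0,0,0,0,0,0],
)

```text
time: 31.78
tool_pos: [614.1, -94.6, 3.7]
tcp_rot: [-180.0, 0.1, 177.0]
ft_force: [-0.3, 0.8, 0.5]
finger_gap: 85.3
grip_force: 0.0
```

step_arm(
  delta_pos=[
    [0,0,0],
    [0,0,0],
    [0,0,0],
    [0,0,0],
    [0,0,0],
    [0,0,0],
    [0,0,0],
  ],
  spin=[0,0,0,0,0,0,0],
  gripper=-1,
)

```text
time: 32.65
tool_pos: [613.8, -94.5, 3.4]
tcp_rot: [-180.0, 0.0, 177.0]
ft_force: [-1.5, 0.6, 5.8]
finger_gap: 25.7
grip_force: 39.6
```

step_arm(
  delta_pos=[
    [0,0,0.1],
    [0,0,0.2],
    [0,0,0.1],
    [-0.05,0.1,0],
    [-0.05,0.15,0],
    [-0.05,0.15,0],
    [0,0.15,0],
    [0,0.15,0],
  ],
  spin=[0,0,0,-0.04,-0.045,-0.045,-0.045,-0.045],
)

```text
time: 33.65
tool_pos: [583.2, 46.5, 83.1]
tcp_rot: [180.0, 0.0, 137.2]
ft_force: [-0.1, -1.1, -0.5]
finger_gap: 25.8
grip_force: 39.7
```

step_arm(
  delta_pos=[
    [0,0.15,0],
    [0,0.15,0],
    [0,0.15,0],
    [0.05,0.15,0],
    [0.05,0.11,0],
    [0.047,0,0],
    [0,0,0],
    [0,0,0],
  ],
  spin=[-0.045,-0.045,-0.045,-0.045,-0.045,-0.014,0,0],
)

```text
time: 34.65
tool_pos: [612.4, 187.3, 82.7]
tcp_rot: [-180.0, 0.0, 94.5]
ft_force: [0.1, -0.1, -0.6]
finger_gap: 25.9
grip_force: 39.7
```

step_arm(
  delta_pos=[
    [0.003,0.002,-0.1],
    [0,0,-0.12],
    [0,0,-0.1],
    [0,0,-0.05],
    [0,0,-0.03],
    [0,0,0],
    [0,0,0],
  ],
  spin=[0,0,0,0,0,0,0],
)

```text
time: 35.52
tool_pos: [614.1, 188.2, 3.8]
tcp_rot: [179.9, -0.0, 94.4]
ft_force: [0.7, 1.0, -1.7]
finger_gap: 25.5
grip_force: 39.7
```

Run:
```python
from h import *
w=snap('wrist','w7.png');t=snap('scene','s7.png')
cv2.imwrite('pics/j.png',np.hstack([cv2.resize(w['pixels'],(480,360)),cv2.resize(t['pixels'][140:290,270:400],(312,360),interpolation=2)]))
```

```text
(no output)
```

View pics/j.png

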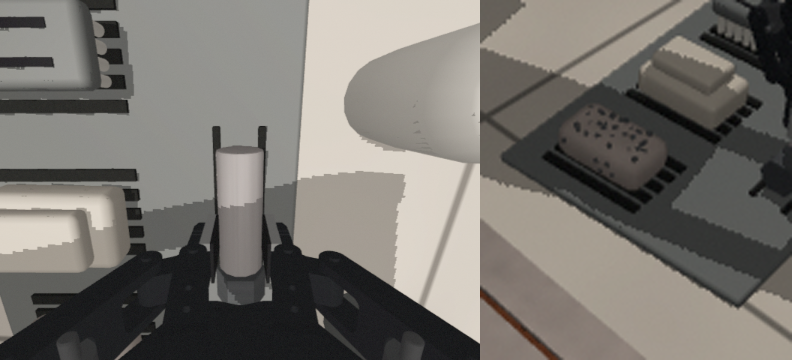

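The tube hangs over the groove, between ribs at columns 216 and 263, with its end inside the rib ends. I'm lowering it and letting go.

step_arm(
  delta_pos=[
    [0,0,-0.015],
    [0,0,-0.015],
    [0,0,-0.004],
    [0,0,0],
    [0,0,0],
  ],
  spin=[0,0,0,0,0],
)

```text
time: 36.25
tool_pos: [613.5, 188.0, -3.6]
tcp_rot: [180.0, -0.0, 94.4]
ft_force: [-2.7, -1.1, 5.6]
finger_gap: 25.8
grip_force: 40.2
```

step_arm(
  delta_pos=[
    [0,0,0],
    [0,0,0],
    [0,0,0],
    [0,0,0],
    [0,0,0.05],
    [0,0,0.1],
    [0,0,0.2],
    [0,0,0.2],
  ],
  spin=[0,0,0,0,0,0,0,0],
  gripper=1,
)

```text
time: 37.25
tool_pos: [613.7, 188.1, 108.9]
tcp_rot: [179.9, -0.0, 94.4]
ft_force: [0.3, -0.4, -0.0]
finger_gap: 85.4
grip_force: 0.0
```

step_arm(
  delta_pos=[
    [0,0,0.2],
    [-0.1,-0.2,0.1],
    [-0.1,-0.22,0],
    [-0.1,-0.22,0],
    [0,-0.22,0],
    [0,-0.22,0],
    [0,-0.22,0],
    [0,-0.22,0],
  ],
  spin=[0,0,0,0,0,0,0,0],
)

```text
time: 38.25
tool_pos: [553.8, -117.6, 168.3]
tcp_rot: [179.9, 0.1, 94.4]
ft_force: [0.6, 0.2, 1.1]
finger_gap: 85.4
grip_force: 0.0
```

Run:
```python
from h import *
t=snap('top','t8.png');print(r.sense()['tool_pos'])
cv2.imwrite('pics/k.png',cv2.resize(t['pixels'][200:335,145:305],(711,600),interpolation=2))
```

```text
[ 553.46973902 -122.77141365  168.23348285]
```

View pics/k.png

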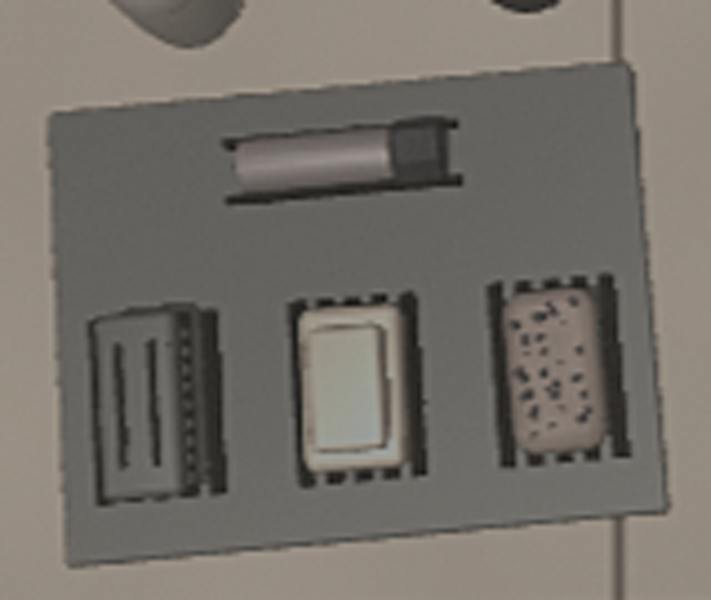

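All five things are in place. The tube's ends at columns 236 and 447 are centred on the ribs (223–460), and the sliver is centred on the bar. Handing in.

```bash
python3 -c "
from bench import r; print(r.hand_in())"
```

```text
the job is handed in; nothing more can be done
None
```

The job is handed in: the bar with the sliver on it is on the middle pad, the brush is on the bottle-side pad, the pumice is on the other end pad and the tube is in the groove, all released and centred to within about 2 mm by the cameras; no verdict came back.

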